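# Check the ware-trolley tyre with a stick gauge

### The arm

A 7-joint arm with a two-finger parallel gripper is mounted at the origin on the work surface. World frame = base frame: x ahead of the robot, y to its left, z up, the work surface at z = 0. Lengths are in m, angles in rad, forces in N, time in s.
With the tool pointing down it reaches from about 0.4 to 0.85 m from the base axis. Payload 10.4 kg.
Tool frame: the origin (TCP) lies midway between the tips of the shut fingers; the grasp point (between the pads) lies 19 mm behind it; z points along the fingers, y is the line along which they close (so a half turn about z gives the same grasp; the last joint's range is limited). The gripper opens to 87 mm and grips with 3 to 60 N. Pads are 19 mm wide; open, the fingers measure 117 mm over their backs; the gripper's body (75 mm by 190 mm) begins 51 mm behind the grasp point.
Start: joints at [1.202, 0.332, -0.065, 1.46, 0.022, 1.35, -0.088], TCP at [0.212, -0.588, 0.223] pointing down, gripper open.
Joint ranges: [-2.6, 2.6], [-0.5, 2.12], [-1.47, 1.34], [0.16, 2.42], [-1.27, 4.41], [0.06, 2.06], [-2.6, 2.6]. Speed limits (rad/s): [2.22, 2.22, 2.79, 2.79, 3.14, 3.14, 3.14].

### API

Orientations are given as a unit quaternion [x, y, z, w].
In Python, from bench import r gives the robot as it stands.
- The arm moves only by the tool arm_command, never from a script. Its argument "moves" is one flat list of numbers, 4 for each row, row after row: the shift along the tool's x, y, z in cm, then the turn about the tool's z in degrees. A call has 1 to 12 rows; each row shifts and turns the commanded pose from where the row before left it, along the tool's axes as they then stand; what a row does not reach is not made up. A row lasts 1/12 s, in which the tool goes at most 41.7 mm and 7.16 degrees, less where a joint would pass 70% of its speed; a pose out of reach is approached as far as the arm can. A call with a gripper value outside its range is refused whole. "fingers" is the opening in per cent of the stroke, from 0 (shut) to 100 (fully open), set as the call begins (left out, the last holds). The fingers move at their own pace and stop on an object; "squeeze" is the grip in N (left out, the last holds). Time passes only in rows, so rows that do not move let the fingers close. It gives the time, the measured TCP pose, the force, the opening and the grip force at its end, in the units of the state.
- r.read_state(): the state, without advancing time (a new reading comes with each control period).
- r.camera(name): name is "side" or "top" or "wrist"; returns the picture (480x640x3 uint8, red, green, blue); there is no depth.
- r.camera_info(name): a dict with "fx", "fy", "cx", "cy" (pixels), "origin" and "attitude" of the camera in the world. Camera axes: x right, y up, looking along -z (the intrinsics and any distortion apply to the point x, -y, -z); pixel columns grow to the right and rows downward; lengths in m; the calibration is good to about 2 mm. A picture is of the moment at which its call begins: read the wrist's pose just before it. camera_info takes no time and is no camera call; for the wrist camera it gives the pose at the moment of the call.
- r.close_job(): hands the job in; it is judged then, once.
The state is a dict: "time": time; "joint_positions": joint angles; "joint_vel": joint speeds; "joint_torque": joint torques, N m; "ee_pos": TCP position; "eef_rot": TCP orientation; "ft_force": force on the tool from outside, world axes, zero at the start; "torque": the same for the moment, N m; "width": finger opening in m; "grip_force": force on a finger pad.
Only numpy, scipy, OpenCV 4.12 (cv2) and the standard library are available. Lean on these libraries where they do the work, as an engineer would, in place of code of your own. Each camera call takes 0.05 s, during which the arm holds its last target. There are 200 camera calls.

### The job

Check the pressure of the trolley tyre that lies on the bench. First push the gauge's rod, still out from the last reading, fully home; then take the gauge, press its chuck squarely and firmly onto the tyre valve until it seals - about 15 N, never over 20 N - and keep it pressed for a second so that the rod comes out. Then lay the gauge back in its wooden rest with the new reading still showing, and leave everything else where it stands.

Things in the scene. Friction and masses are not known exactly. Their poses are not given: they have to be found in the camera images.
- wheel: pneumatic trolley wheel lying flat and fixed: black tyre 220 mm across, 66 mm high, highest 77 mm from the axle; steel rim disc inside it with its face 46 mm above the bench, four 4.5 mm high bolt heads, central hub 34 mm across and 64 mm high. The tyre's pressure is not known. Origin: on the axle at bench height; z up; x points to the valve
- valve (a point): where the valve leaves the rim disc, 46 mm above the bench, 33 mm from the axle. A rubber stem with a bare round brass end 8 mm across; its tip stands 36 to 48 mm above this point (not measured: the tube's valve slides in its hole) and up to 2.5 mm aside, as it leans. It bends aside softly (1 N per mm at the tip) and sinks 1 mm per 10 N. Over 20 N harms it. z up
- gauge: stick tyre gauge, 90 g, aluminium: head block 24 (x) by 23 (y) by 20 mm (z), barrel 12 mm thick along +x, dark collar 20 mm thick at x = 98 to 112 mm, chuck below the head. Origin: middle of the head block, the place to grip it (across y). x along the barrel to the rod, z up. It starts level in the rest, its origin 55 mm above the bench
- chuck (a point): centre of the mouth of the round push-on chuck (19 mm thick), 24 mm below the gauge's origin. Mouth 16 mm wide, narrowing to 11 mm; sealing washer 13 mm up inside. From 6 mm inside a sprung plunger meets the stem and resists with up to 4 to 9 N, as the tyre's pressure is; at the washer the force climbs 10 N per mm. It seals above 12 N in all
- rod (a joint): how far the rod stands out of the gauge, m: 0 = fully home, 0.045 = fully out. It stays where it is put (0.3 N of friction). It starts 0.033 to 0.042 out; a good reading of this tyre leaves it somewhere from 0.009 to 0.022
- rod_tip (a point): outer end of the white square plastic rod (5 mm thick, with a button end 9 mm across), on the barrel's axis; at rod = 0 it is 119.5 mm from the gauge's origin, 7.5 mm out of the collar
- rest: wooden rest, fixed: foot board 150 by 80 by 12 mm and two V-notched posts 8 mm thick at x = -31 and +31 mm, 63 mm high, 45 mm wide at the top. Origin: under the middle of the board, z up. The gauge lies in the Vs, its x along the rest's x, its origin at (-59, 0, 55) mm of the rest; pushed along -x its collar meets the post after 4 mm

How it is judged:
On the way, in this order (a step that is already met when the one before it is completed fails the run):
1. the rod is pushed fully home (value of joint rod below 0.0015 m), for 0.1 s.
2. the chuck is pressed squarely on the valve with 12 to 20 N for 0.6 s, and the rod has come out (contact force between gauge and wheel between 12 and 20 N and horizontal distance between chuck and valve below 0.008 m and angle between the z axis of gauge and the z axis of wheel, either way round below 0.17 rad and value of joint rod above 0.006 m), for 0.6 s.
At the end, for the whole second after the job is handed in: the gauge lies at rest in both Vs of the wooden rest, head at the end where it was (origin within 13 mm along, 6 mm across and 5 mm in height of its place, axis within 0.12 rad), let go, with its rod showing the new reading (7 to 27 mm out) (x of gauge in the frame of rest between -0.072 and -0.046 m and y of gauge in the frame of rest between -0.006 and 0.006 m and z of gauge in the frame of rest between 0.05 and 0.06 m and angle between the x axis of gauge and the x axis of rest, either way round below 0.12 rad and x of rod_tip in the frame of rest above 0 m and value of joint rod between 0.007 and 0.027 m and linear speed of gauge below 0.02 m/s); the robot touches nothing.
It fails at once if the valve is pushed with more than 20 N (contact force between gauge and wheel above 20 N).
It fails at once if the robot presses on the wheel (contact force between the arm and wheel above 10 N).
It fails at once if a bystander is moved by more than 30 mm (distance of any of spanner, beaker, brush, bowl_a, bowl_b, jug, dishes, pots from where it was at the start of the episode above 0.03 m).
It also fails if it takes over 67 s, if anything falls off the work surface, if the arm or the gripper's body presses on something with over 40 N, if the wrist force passes 120 N, or if a joint passes its speed limit or range.

## Working session

There is one attempt and no reset: what is moved stays moved. The work goes in short steps, Python scripts to look and compute and a tool call to move; the robot and the scene stay as the last step left them, time stands still between calls to the robot, and variables do not carry over. Pictures are saved under pics/ and viewed, at most 10 in all, crops included, and the job is handed in when it is done.

Besides the shell and the picture viewer there is one more tool, called as name(argument=value, ...) on one line, values as JSON. arm_command: Moves the arm, as the interface text tells. Its arguments: {"type":"object","properties":{"moves":{"type":"array"},"fingers":{"type":"number"},"squeeze":{"type":"number"}},"required":["moves"]}

```bash
ls; mkdir -p pics; python3 - <<'E'
from bench import r
import cv2
s=r.read_state();print(s['time'],s['ee_pos'],s['eef_rot'],s['width'],s['ft_force'])
for n in ("side","top"):
    i=r.camera_info(n);print(n,i)
    cv2.imwrite(f"pics/{n}0.png",r.camera(n)[:,:,::-1])
print(r.camera_info("wrist"))
E
```

```text
pics
0.0 [ 0.21168236 -0.58764046  0.22176031] [ 9.85093322e-01  1.72019272e-01 -1.60482967e-04 -7.00634896e-04] 0.08709467164033437 [ 0.70140632 -0.61811291 -0.2189361 ]
side {'fx': 459.88280947812433, 'fy': 459.88280947812433, 'cx': 321.29248874939685, 'cy': 240.12893328057746, 'origin': array([ 0.19388335, -0.38167397,  0.43839918]), 'attitude': array([ 0.42761866, -0.17464519, -0.34070849,  0.81887671])}
top {'fx': 536.6015955873453, 'fy': 536.6015955873453, 'cx': 317.87972924919643, 'cy': 240.6643304135215, 'origin': array([0.36750495, 0.0167562 , 0.86550461]), 'attitude': array([-0.07158122,  0.08317475,  0.76538516, -0.63414797])}
{'fx': 423.2299185751265, 'fy': 423.2299185751265, 'cx': 317.99140121906237, 'cy': 243.69844158591266, 'origin': array([ 0.27768017, -0.56411424,  0.38360049]), 'attitude': array([-0.1068923 ,  0.07616307, -0.57022278,  0.81093724])}
```

View pics/side0.png

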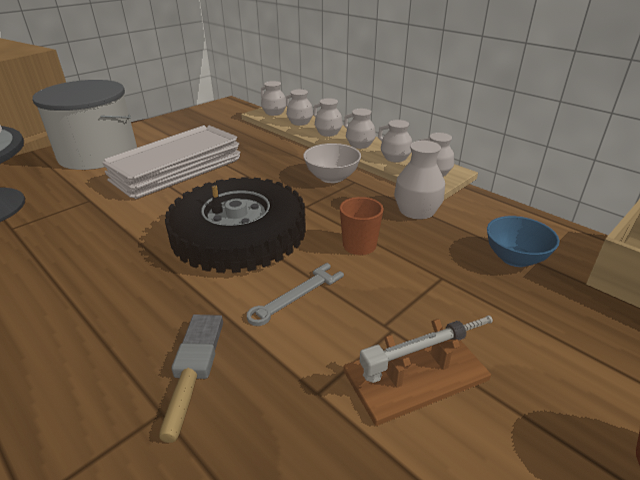

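View pics/top0.png

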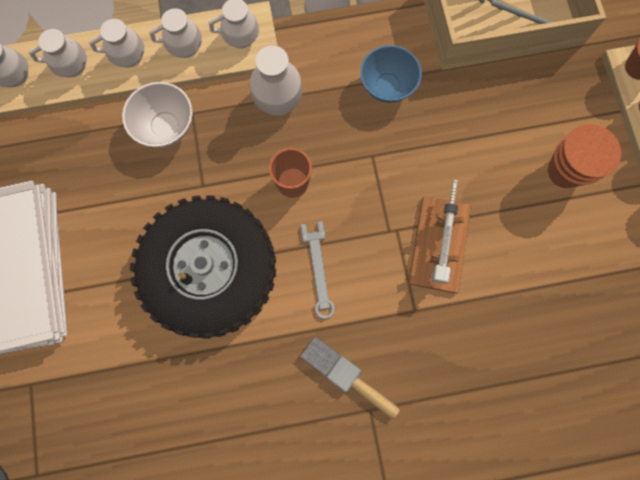

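The side view shows the gauge in its rest (head 373,360; collar 459,331; rod tip 491,320), and the wheel with its brass valve tip near (213,186). In the top view the head is near (442,273), the collar (451,209), the rod tip (455,182), the hub (201,263) and the valve tip (183,277).

```bash
cat > h.py <<'E'
from bench import r
import numpy as np, cv2
from scipy.spatial.transform import Rotation as R
def ray(i,u,v):
    d=R.from_quat(i['attitude']).apply([(u-i['cx'])/i['fx'],-(v-i['cy'])/i['fy'],-1])
    return np.array(i['origin']),d/np.linalg.norm(d)
def onz(i,u,v,z):
    o,d=ray(i,u,v); return o+d*(z-o[2])/d[2]
def tri(i1,p1,i2,p2):
    o1,d1=ray(i1,*p1);o2,d2=ray(i2,*p2)
    A=np.stack([d1,-d2],1);t=np.linalg.lstsq(A,o2-o1,rcond=None)[0]
    a=o1+t[0]*d1;b=o2+t[1]*d2
    return (a+b)/2,np.linalg.norm(a-b)
def proj(i,p):
    q=R.from_quat(i['attitude']).inv().apply(np.asarray(p)-i['origin'])
    return np.array([i['cx']+i['fx']*q[0]/-q[2], i['cy']-i['fy']*q[1]/-q[2]])
def st():
    s=r.read_state();Rm=R.from_quat(s['eef_rot']).as_matrix()
    print('t',round(s['time'],2),'p',np.round(s['ee_pos'],4),'x',np.round(Rm[:,0],3),'z',np.round(Rm[:,2],3),'w',round(s['width'],4),'F',np.round(s['ft_force'],2))
    return np.array(s['ee_pos']),Rm
E
python3 - <<'E'
from h import *
t=r.camera_info('top');s=r.camera_info('side')
T=cv2.imread('pics/top0.png');S=cv2.imread('pics/side0.png')
def cents(img,box,f):
    x0,y0,x1,y1=box;c=cv2.cvtColor(img[y0:y1,x0:x1],cv2.COLOR_BGR2HSV).astype(int)
    m=f(c[...,0],c[...,1],c[...,2]).astype('uint8')
    n,_,st,ce=cv2.connectedComponentsWithStats(m)
    return [(np.round(ce[k]+[x0,y0],1),st[k].tolist()) for k in range(1,n) if st[k][4]>5]
white=lambda h,s,v:(s<60)&(v>110)
print('gauge T',cents(T,(405,170,480,295),white))
print('gauge S',cents(S,(345,305,505,390),white))
dark=lambda h,s,v:(v<80)&(s<110)
print('collar T',cents(T,(435,195,470,225),dark),'S',cents(S,(440,315,475,345),dark))
br=lambda h,s,v:(s>100)&(v>60)&(h>8)&(h<30)
print('brass T',cents(T,(165,240,235,300),br),'S',cents(S,(200,180,232,210),br))
print('tyre T',[c for c in cents(T,(120,185,285,345),lambda h,s,v:(v<60)) if c[1][4]>500])
P=lambda *a:np.round(onz(*a),4)
print('head',P(t,442,273,.065),P(s,373,358,.055),'collar',P(t,451,209,.055),P(s,459,331,.055),'tip',P(t,455,182,.055),P(s,491,320,.055))
print('hub',P(t,201,263,.064),P(s,236,205,.064),'valve',tri(t,(183,277),s,(213,186)))
v=lambda i,p:np.round(proj(i,p),1)
E
```

```text
gauge T [(array([453.3, 191.5]), [45, 10, 8, 25, 87]), (array([444. , 252.9]), [27, 42, 22, 71, 675])]
gauge S [(array([478.3, 322.4]), [119, 11, 29, 15, 155]), (array([399.1, 351.4]), [16, 24, 92, 53, 1401])]
collar T [(array([446. , 208.5]), [10, 10, 3, 8, 17])] S [(array([457. , 329.8]), [6, 6, 20, 19, 224])]
brass T [(array([182.6, 276. ]), [15, 33, 6, 7, 30])] S [(array([205.8, 181.8]), [0, 0, 16, 7, 60]), (array([214.7, 191. ]), [12, 5, 6, 13, 63])]
tyre T [(array([204.3, 269. ]), [11, 11, 144, 142, 11333])]
head [ 0.46   -0.1877  0.065 ] [ 0.4639 -0.1867  0.055 ] collar [ 0.5572 -0.2279  0.055 ] [ 0.5625 -0.2307  0.055 ] tip [ 0.5992 -0.2447  0.055 ] [ 0.6038 -0.2479  0.055 ]
hub [0.5431 0.1675 0.064 ] [0.5447 0.1643 0.064 ] valve (array([0.52155957, 0.18896729, 0.09744505]), np.float64(0.003025946957041779))
```

```bash
python3 - <<'E'
import cv2,numpy as np
T=cv2.imread('pics/top0.png');S=cv2.imread('pics/side0.png')
a=cv2.resize(T[170:300,405:485],None,fx=4.5,fy=4.5,interpolation=3)[:585]
b=cv2.resize(S[170:245,165:235],None,fx=5,fy=5,interpolation=3)
c=cv2.resize(T[225:300,160:245],None,fx=4,fy=4,interpolation=3)
out=np.zeros((590,780,3),'uint8');out[:585,:360]=a[:585,:360];out[:300,370:710]=c;out[305:590,370:720]=b[:285]
cv2.imwrite('pics/c0.png',out)
E
```

```text
(no output)
```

View pics/c0.png

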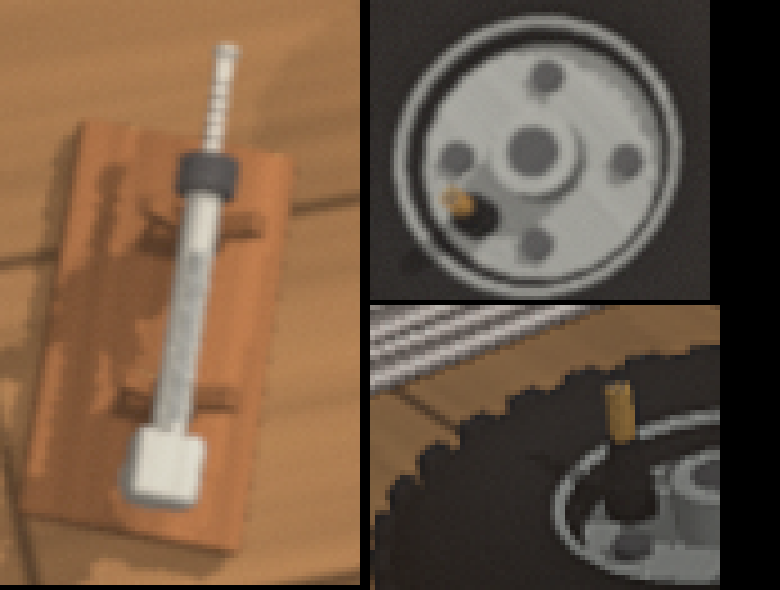

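The crops give the head centre at top (442.3,272.9), the rod tip at (455.7,181.1) and the brass tip at about (181,274), or side (215,186.5). I'll turn the tool to the gauge's axis and hover over the head.

arm_command(moves=[0, 0, -0.5, 7, 0, 0, -0.5, 7, 0, 0, -0.5, 7, 0, 0, -0.5, 7, 0, 0, -0.5, 7, 0, 0, -0.5, 7], fingers=0)

```text
time: 0.6
ee_pos: [0.2118, -0.5878, 0.2523]
eef_rot: [0.981, -0.195, -0.0, -0.0]
ft_force: [-1.1, -1.0, -0.1]
width: 0.0548
grip_force: 0.0
```

arm_command(moves=[0.65, -3.87, 0, 0, 0.65, -3.87, 0, 0, 0.65, -3.87, 0, 0, 0.65, -3.87, 0, 0, 0.65, -3.87, 0, 0, 0.65, -3.87, 0, 0, 0.65, -3.87, 0, 0, 0.65, -3.87, 0, 0, 0.65, -3.87, 0, 0, 0.65, -3.87, 0, 0, 0.65, -3.87, 0, 0, 0.65, -3.87, 0, 0])

```text
time: 1.6
ee_pos: [0.4599, -0.1856, 0.2525]
eef_rot: [0.981, -0.192, -0.0, 0.0]
ft_force: [0.3, -1.8, -0.9]
width: 0.0006
grip_force: 0.0
```

arm_command(moves=[0, 0, 0, 0, 0, 0, 0, 0])

```text
time: 1.77
ee_pos: [0.4602, -0.1853, 0.2523]
eef_rot: [0.982, -0.19, -0.0, -0.0]
ft_force: [0.5, -0.6, -0.1]
width: 0.0001
grip_force: 0.0
```

```bash
python3 - <<'E'
from h import *
t=r.camera_info('top');s=r.camera_info('side')
v,e=tri(t,(181,274),s,(215,186.5));print('valve tip',v,e)
print('beaker',onz(t,291,160,.08),'bowl',onz(t,390,70,.05),'jug',onz(t,271,65,.15))
st();i=r.camera_info('wrist');print(i)
cv2.imwrite('pics/w1.png',r.camera('wrist')[:,:,::-1])
E
```

```text
valve tip [0.52711867 0.19230392 0.09321576] 0.002575349709554284
beaker [0.67447617 0.00454972 0.08      ] bowl [ 0.81260394 -0.18682807  0.05      ] jug [0.79891148 0.00866266 0.15      ]
t 1.77 p [ 0.4602 -0.1853  0.2523] x [ 0.928 -0.373 -0.   ] z [-0.  0. -1.] w 0.0001 F [ 0.47 -0.57 -0.07]
{'fx': 423.2299185751265, 'fy': 423.2299185751265, 'cx': 317.99140121906237, 'cy': 243.69844158591266, 'origin': array([ 0.52522741, -0.21227359,  0.41402489]), 'attitude': array([ 0.07326549, -0.1093778 ,  0.82164266, -0.55459175])}
```

View pics/w1.png

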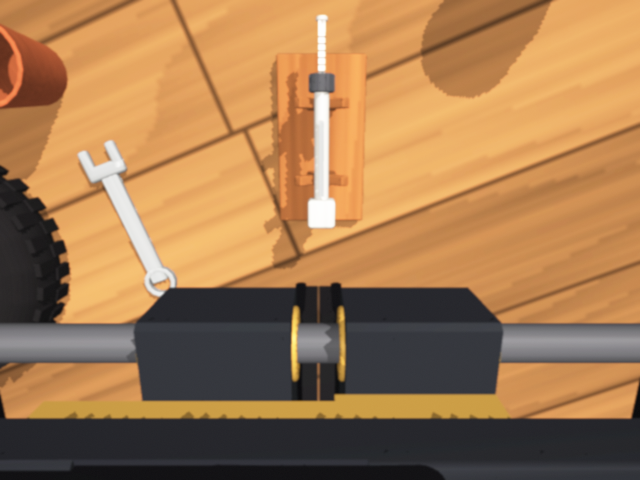

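The wrist view shows the gauge upright in the picture: head top face at (321,208–213), collar (321.5,82), rod tip (322,16), with the fingers' shape at the bottom.

```bash
python3 - <<'E'
from h import *
t=r.camera_info('top');s=r.camera_info('side');w=r.camera_info('wrist')
I=cv2.imread('pics/w1.png');g=cv2.cvtColor(I,cv2.COLOR_BGR2HSV)
m=((g[...,1]<50)&(g[...,2]>150))
for a in range(196,231,3):
    c=np.where(m[a,280:370])[0];print(a,(c[0]+280,c[-1]+280) if len(c) else None,end=' ')
print()
for n,P in (('head',[(t,442.3,272.9,.065),(w,321.5,211,.065)]),('collar',[(t,451.2,208.9,.055),(w,321.5,82.5,.055)]),('tip',[(t,455.7,181.1,.055),(s,491,320,.055),(w,322,17,.055)])):
    print(n,[np.round(onz(*p),4)[:2] for p in P])
o=onz(w,321.5,211,.065);e=onz(w,322,17,.055);c=onz(w,321.5,82.5,.055)
p,Rm=st();d=(e-o)[:2];print('yaw',np.degrees(np.arctan2(d[1],d[0])),'tool',np.degrees(np.arctan2(Rm[1,0],Rm[0,0])),np.hypot(*d),np.hypot(*(c-o)[:2]))
for q in (o,c,e):print(((q-p)@Rm)*100)
E
```

```text
196 (np.int64(315), np.int64(327)) 199 (np.int64(310), np.int64(332)) 202 (np.int64(308), np.int64(334)) 205 (np.int64(308), np.int64(334)) 208 (np.int64(308), np.int64(334)) 211 (np.int64(308), np.int64(334)) 214 (np.int64(308), np.int64(334)) 217 (np.int64(308), np.int64(334)) 220 (np.int64(308), np.int64(334)) 223 (np.int64(308), np.int64(334)) 226 (np.int64(309), np.int64(333)) 229 None 
head [array([ 0.4601, -0.1882]), array([ 0.4621, -0.1921])]
collar [array([ 0.5573, -0.2283]), array([ 0.5566, -0.2304])]
tip [array([ 0.6005, -0.2462]), array([ 0.6038, -0.2479]), array([ 0.6002, -0.2485])]
t 1.82 p [ 0.4593 -0.1873  0.2522] x [ 0.926 -0.376 -0.001] z [-0.001 -0.    -1.   ] w 0.0005 F [ 0.17 -0.22 -0.29]
yaw -22.21249277540011 tool -22.108330703999023 0.14917893781459707 0.10197111495075409
[ 0.44598252  0.33602378 18.72330923]
[10.64371728  0.33041686 19.7169174 ]
[15.36447534  0.36280239 19.71397042]
```

arm_command(moves=[3.1, 0.06, 0, 0, 3.1, 0.06, 0, 0, 3.1, 0.06, 0, 0, 3.1, 0.05, 0, 0, 3.1, 0.05, 0, 0, 3.1, 0.05, 0, 0, 0, 0, 3.5, 0, 0, 0, 3.5, 0, 0, 0, 3.5, 0, 0, 0, 3.5, 0, 0, 0, 3.5, 0, 0, 0, 2.9, 0])

```text
time: 2.82
ee_pos: [0.6282, -0.263, 0.0454]
eef_rot: [0.981, -0.194, -0.001, 0.001]
ft_force: [0.8, -0.7, -1.2]
width: 0.0007
grip_force: 0.0
```

arm_command(moves=[0, 0, 0, 0, -1, 0, 0, 0, -0.5, 0, 0, 0, -0.5, 0, 0, 0, -0.5, 0, 0, 0, -0.5, 0, 0, 0, -0.4, 0, 0, 0, -0.4, 0, 0, 0, -0.4, 0, 0, 0, -0.3, 0, 0, 0, -0.3, 0, 0, 0, 0, 0, 0, 0])

```text
time: 3.82
ee_pos: [0.5855, -0.2424, 0.0485]
eef_rot: [0.981, -0.192, -0.0, 0.0]
ft_force: [-0.8, -0.2, -0.4]
width: 0.0007
grip_force: 0.0
```

```bash
python3 - <<'E'
from h import *
st()
a=r.camera('side')[280:430,320:540,::-1];b=r.camera('top')[150:310,390:510,::-1]
o=np.zeros((480,800,3),'uint8');o[:300,:440]=cv2.resize(a,None,fx=2,fy=2);o[:480,440:]=cv2.resize(b,None,fx=3,fy=3);cv2.imwrite('pics/p1.png',o)
E
```

```text
t 3.82 p [ 0.5855 -0.2424  0.0485] x [ 0.926 -0.378 -0.   ] z [-0.  0. -1.] w 0.0007 F [-0.76 -0.23 -0.38]
```

View pics/p1.png

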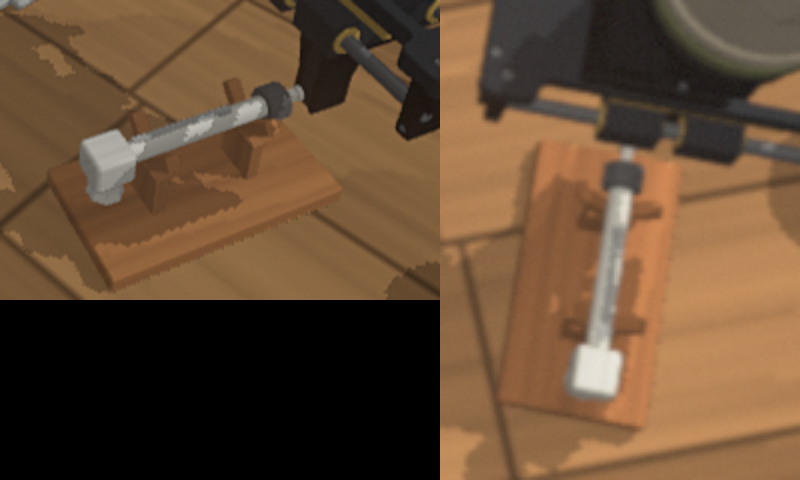

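The rod is nearly home, with about 1 cm of it showing between collar and fingers. I'll push on in small steps.

arm_command(moves=[-0.2, 0, 0, 0, -0.2, 0, 0, 0, -0.1, 0, 0, 0, -0.1, 0, 0, 0, 0, 0, 0, 0])

```text
time: 4.33
ee_pos: [0.5803, -0.2404, 0.0486]
eef_rot: [0.981, -0.192, 0.0, 0.0]
ft_force: [-0.6, 0.1, -1.4]
width: 0.0008
grip_force: 0.0
```

arm_command(moves=[-0.1, 0, 0, 0, -0.1, 0, 0, 0, -0.1, 0, 0, 0, 0, 0, 0, 0])

```text
time: 4.67
ee_pos: [0.5775, -0.2392, 0.0486]
eef_rot: [0.981, -0.192, 0.0, 0.0]
ft_force: [0.3, -0.3, 0.6]
width: 0.0004
grip_force: 0.1
```

arm_command(moves=[-0.1, 0, 0, 0, -0.1, 0, 0, 0, 0, 0, 0, 0])

```text
time: 4.92
ee_pos: [0.5769, -0.2389, 0.0491]
eef_rot: [0.981, -0.192, 0.001, 0.0]
ft_force: [4.1, -1.7, -1.4]
width: 0.0004
grip_force: 2.6
```

arm_command(moves=[-0.1, 0, 0, 0, -0.1, 0, 0, 0, 0, 0, 0, 0])

```text
time: 5.17
ee_pos: [0.5765, -0.2387, 0.0498]
eef_rot: [0.981, -0.192, 0.003, 0.0]
ft_force: [10.5, -4.3, -3.3]
width: 0.0004
grip_force: 5.5
```

The rod met a firm stop at about 11 N, where it should be when home. I'll back off, rise and move over the head.

arm_command(moves=[1.3, 0, 0, 0, 0, 0, -4, 0, 0, 0, -4, 0, -2.3, 0, 0, 0, -4, 0, 0, 0, -4, 0, 0, 0, -3.7, 0, 0, 0, 0, 0, 0, 0, 0, 0, 0, 0, 0, 0, 0, 0], fingers=60)

```text
time: 6.0
ee_pos: [0.4569, -0.1901, 0.1291]
eef_rot: [0.981, -0.192, 0.001, 0.0]
ft_force: [0.5, 0.5, 0.6]
width: 0.051
grip_force: 0.0
```

```bash
python3 - <<'E'
from h import *
p,Rm=st();p0=np.array([.4593,-.1873,.2522])
for x in (-.0015,.0035):
  pass
x=np.array([.926,-.377,0]);y=np.array([-.377,-.926,0])
g=p0-.0015*x+.0035*y;print('origin',g,'move cm',(g-p)@Rm*100)
a=r.camera('side')[280:430,320:540,::-1];b=r.camera('top')[150:310,390:510,::-1]
o=np.zeros((480,800,3),'uint8');o[:300,:440]=cv2.resize(a,None,fx=2,fy=2);o[:480,440:]=cv2.resize(b,None,fx=3,fy=3);cv2.imwrite('pics/p2.png',o)
E
```

```text
t 6.0 p [ 0.4569 -0.1901  0.1291] x [ 0.926 -0.378  0.001] z [ 0.001 -0.001 -1.   ] w 0.051 F [0.51 0.51 0.61]
origin [ 0.4565915 -0.1899755  0.2522   ] move cm [-1.55931369e-02  3.74460558e-03 -1.23053452e+01]
```

View pics/p2.png

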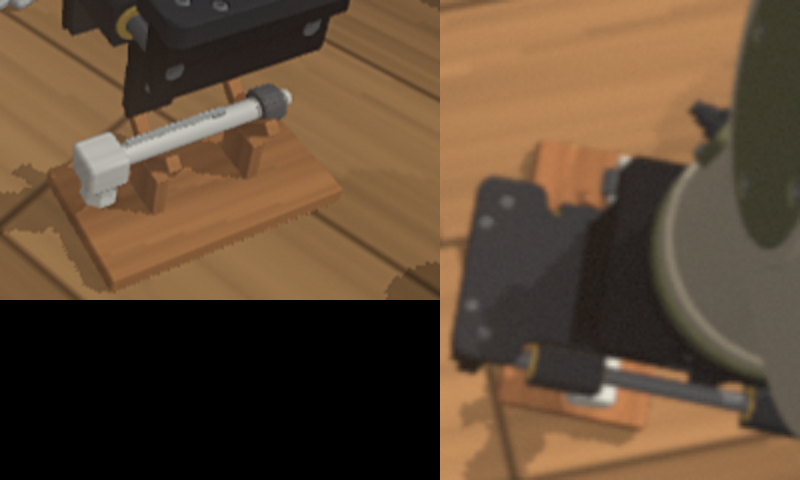

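The rod is home (only the button shows), and the head looks slightly rolled, which the flat pads will square up. I'll descend and grip.

arm_command(moves=[0, 0, 3, 0, 0, 0, 3, 0, 0, 0, 2, 0, 0, 0, 1.3, 0, 0, 0, 0, 0, 0, 0, 0, 0])

```text
time: 6.6
ee_pos: [0.4568, -0.1896, 0.0352]
eef_rot: [0.981, -0.192, -0.001, -0.0]
ft_force: [0.5, -0.6, 0.8]
width: 0.0521
grip_force: 0.0
```

arm_command(moves=[0, 0, 0, 0, 0, 0, 0, 0, 0, 0, 0, 0, 0, 0, 0, 0, 0, 0, 0, 0, 0, 0, 0, 0, 0, 0, 0, 0, 0, 0, 0, 0], fingers=0, squeeze=50)

```text
time: 7.27
ee_pos: [0.4572, -0.1887, 0.0361]
eef_rot: [0.981, -0.192, 0.001, -0.0]
ft_force: [1.2, 5.3, 3.5]
width: 0.0224
grip_force: 49.8
```

arm_command(moves=[0, 0, -1, 0, 0, 0, -2, 0, 0, 0, -3, 0, 0, 0, -3, 0, 0, 0, -3, 0, 0, 0, 0, 0])

```text
time: 7.77
ee_pos: [0.459, -0.1909, 0.1615]
eef_rot: [0.981, -0.193, 0.004, 0.001]
ft_force: [-0.0, -0.9, -0.3]
width: 0.0227
grip_force: 50.0
```

arm_command(moves=[-1.2, -3, -0.1, 0, -1.2, -3, 0, 0, -1.2, -3, 0, 0, -1.2, -3, 0, 0, -1.2, -3, 0, 0, -1.2, -3, 0, 0, -1.2, -3, 0, 0, -1.2, -3, 0, 0, -1.2, -3, 0, 0, -1.1, -3, 0, 0, 0, -2.8, 0, 0, 0, 0, 0, 0])

```text
time: 8.77
ee_pos: [0.4702, 0.1642, 0.1567]
eef_rot: [0.982, -0.19, 0.0, -0.001]
ft_force: [-0.1, 0.9, -0.6]
width: 0.0224
grip_force: 50.0
```

arm_command(moves=[0, 0, 0, 0, 0, 0, 0, 0])

```text
time: 8.93
ee_pos: [0.4698, 0.1581, 0.1561]
eef_rot: [0.981, -0.193, -0.0, 0.0]
ft_force: [0.5, -0.1, -0.4]
width: 0.0223
grip_force: 50.0
```

```bash
python3 - <<'E'
from h import *
import json
st();i=r.camera_info('wrist');json.dump({k:(v.tolist() if hasattr(v,'tolist') else v) for k,v in i.items()},open('w2.json','w'))
cv2.imwrite('pics/w2.png',r.camera('wrist')[:,:,::-1])
print(proj(i,[.527,.192,.093]))
E
```

```text
t 8.93 p [0.4698 0.1581 0.1561] x [ 0.926 -0.378 -0.   ] z [-0.001 -0.001 -1.   ] w 0.0223 F [ 0.5  -0.07 -0.41]
[216.97457356 188.354907  ]
```

View pics/w2.png

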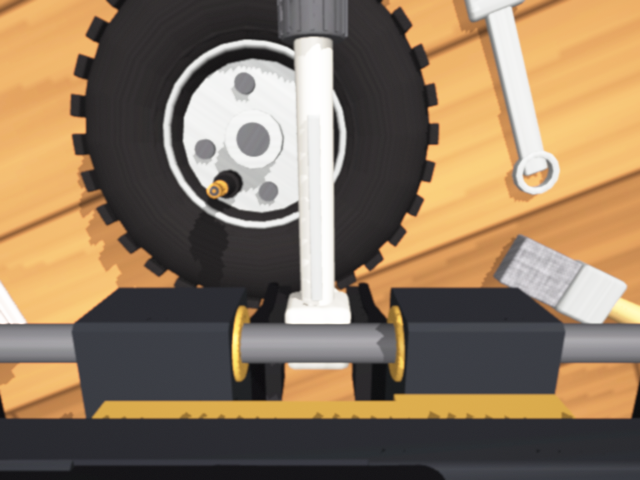

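The valve tip is at (214,189), against a predicted (217,188), with the hub at (253,139). I'll take a second view from the other side for stereo.

arm_command(moves=[0, -3, 0, 0, 0, -3, 0, 0, 0, -3, 0, 0, 0, 0, 0, 0, 0, 0, 0, 0, 0, 0, 0, 0])

```text
time: 9.48
ee_pos: [0.4999, 0.2301, 0.1561]
eef_rot: [0.981, -0.193, -0.001, 0.0]
ft_force: [-0.4, -0.0, 0.2]
width: 0.0226
grip_force: 50.0
```

```bash
python3 - <<'E'
from h import *
import json
p,Rm=st();i=r.camera_info('wrist');j=json.load(open('w2.json'))
a=r.camera('wrist')[:,:,::-1].copy();cv2.imwrite('pics/w3full.png',a)
b=cv2.imread('pics/w2.png')
q=proj(i,[.527,.192,.093]).astype(int);print(q)
def brass(im,c):
    x0,y0=c[0]-30,c[1]-30;h=cv2.cvtColor(np.ascontiguousarray(im[y0:y0+60,x0:x0+60]),cv2.COLOR_BGR2HSV).astype(int)
    m=((h[...,1]>110)&(h[...,2]>90)&(h[...,0]<30)).astype('uint8')
    n,_,s,ce=cv2.connectedComponentsWithStats(m);k=1+np.argmax(s[1:,4]);print(ce[k]+[x0,y0],s[k]+[x0,y0,0,0,0])
brass(b,(217,188));brass(a,q)
o=np.zeros((480,800,3),'uint8')
o[:480,:400]=cv2.resize(b[149:229,180:247],(400,480),interpolation=3)
o[:480,400:]=cv2.resize(a[q[1]-40:q[1]+40,q[0]-33:q[0]+34],(400,480),interpolation=3)
cv2.imwrite('pics/w3.png',o)
E
```

```text
t 9.48 p [0.4999 0.2301 0.1561] x [ 0.925 -0.379 -0.001] z [-0.001 -0.001 -1.   ] w 0.0226 F [-0.36 -0.02  0.18]
[363 189]
[218.35918367 188.4       ] [206 179  23  20 245]
[356.65608466 188.48677249] [348 181  19  18 189]
```

View pics/w3.png

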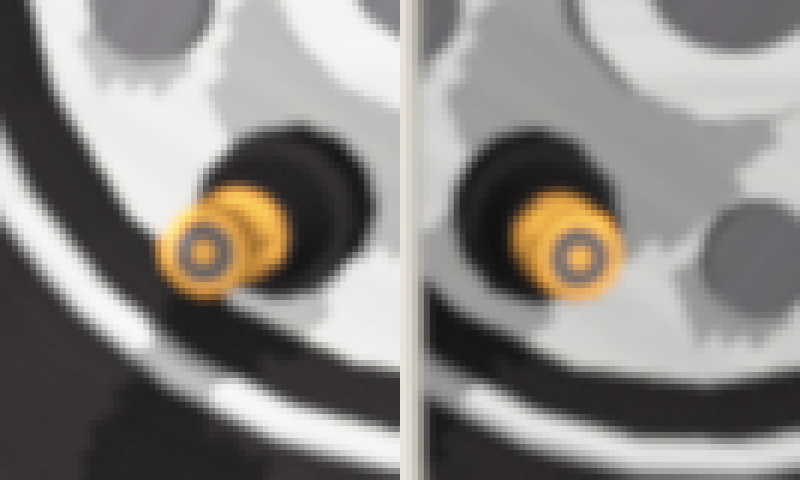

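The tip centres are at (213.8,190.3) in the first view and (359.4,191.6) in the second. I'll triangulate, and check where the head sits in the tool from its top face.

```bash
python3 - <<'E'
from h import *
import json
j=json.load(open('w2.json'));i=r.camera_info('wrist');p,Rm=st()
v,e=tri(j,(213.8,190.3),i,(359.4,191.6));print('tip',v,e)
t=r.camera_info('top');s=r.camera_info('side')
print('reproj top',proj(t,v),'side',proj(s,v),'hub w2',onz(j,253,139,.064))
print('move cm to tip',(v-p)@Rm*100)
b=cv2.imread('pics/w3full.png');print([int(x) for x in b[285:380:3,300].mean(1)])
print([int(x) for x in b[310,275:365:3].mean(1)])
for rr in (292,296,367): print(rr,(onz(i,318,rr,p[2]+.029)-p)@Rm*100)
for c in (288,349): print(c,(onz(i,c,312,p[2]+.029)-p)@Rm*100)
E
```

```text
t 9.53 p [0.5001 0.2296 0.1562] x [ 0.925 -0.38  -0.001] z [-0.001 -0.    -1.   ] w 0.0226 F [ 0.31 -0.31 -1.36]
tip [0.52674169 0.19406983 0.09272986] 9.849370453202733e-05
reproj top [180.20905436 273.68448982] side [213.38456457 186.65084913] hub w2 [0.54398055 0.16792243 0.064     ]
move cm to tip [3.8213139  2.26232401 6.35030151]
[84, 81, 121, 133, 142, 148, 204, 213, 239, 249, 247, 246, 246, 107, 95, 108, 116, 124, 135, 136, 132, 123, 116, 110, 97, 81, 172, 190, 142, 128, 132, 135]
[29, 28, 28, 38, 185, 235, 244, 244, 244, 245, 246, 246, 247, 247, 247, 247, 244, 245, 246, 248, 249, 248, 247, 243, 233, 97, 29, 29, 28, 28]
292 [ 1.7693854   0.05809828 -2.90139451]
296 [ 1.6256879   0.05797394 -2.90127762]
367 [-1.05782147  0.05565187 -2.89909463]
288 [ 1.04415637 -0.96142801 -2.90164756]
349 [ 1.04222507  1.11035373 -2.89993186]
```

arm_command(moves=[1.3, 0.8, 0, 0, 1.3, 0.8, 0, 0, 1.05, 0.6, 0, 0, 0, 0, 1.5, 0, 0, 0, 1.5, 0, 0, 0, 1.0, 0, 0, 0, 0, 0, 0, 0, 0, 0])

```text
time: 10.2
ee_pos: [0.5252, 0.1967, 0.1161]
eef_rot: [0.981, -0.193, -0.001, -0.0]
ft_force: [-0.7, 0.7, -0.4]
width: 0.0225
grip_force: 50.0
```

```bash
python3 - <<'E'
from h import *
p,Rm=st();v=np.array([.5267,.1941,.0927]);print((v-p)@Rm*100)
a=r.camera('side')[100:260,130:330,::-1];b=r.camera('wrist')[200:400,200:440,::-1]
o=np.zeros((560,800,3),'uint8');o[:320,:400]=cv2.resize(a,None,fx=2,fy=2);o[:333,400:]=cv2.resize(b,(400,333));cv2.imwrite('pics/v1.png',o[:340])
E
```

```text
t 10.2 p [0.5252 0.1967 0.1161] x [ 0.925 -0.379 -0.002] z [-0.002  0.    -1.   ] w 0.0225 F [-0.7   0.71 -0.43]
[0.2459828  0.18253813 2.34340346]
```

View pics/v1.png

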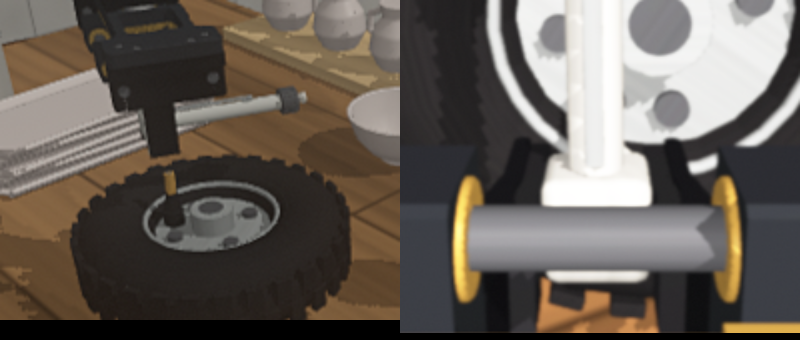

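The brass stem stands right below the chuck in the side view. I'll nudge sideways and descend.

arm_command(moves=[0.08, 0.12, 0.8, 0, 0, 0, 0.6, 0, 0, 0, 0.3, 0, 0, 0, 0.2, 0, 0, 0, 0.2, 0, 0, 0, 0, 0])

```text
time: 10.8
ee_pos: [0.5253, 0.1961, 0.0948]
eef_rot: [0.981, -0.192, -0.001, -0.0]
ft_force: [-0.6, -0.7, -1.0]
width: 0.0227
grip_force: 50.0
```

arm_command(moves=[0, 0, 0.1, 0, 0, 0, 0.1, 0, 0, 0, 0.1, 0, 0, 0, 0, 0])

```text
time: 11.13
ee_pos: [0.5255, 0.1961, 0.0921]
eef_rot: [0.981, -0.193, -0.001, -0.0]
ft_force: [0.1, 0.5, -0.8]
width: 0.0228
grip_force: 50.0
```

arm_command(moves=[0, 0, 0.1, 0, 0, 0, 0.1, 0, 0, 0, 0, 0])

```text
time: 11.38
ee_pos: [0.5257, 0.1962, 0.0903]
eef_rot: [0.981, -0.193, -0.0, -0.0]
ft_force: [0.1, -0.1, 2.4]
width: 0.0222
grip_force: 50.0
```

The plunger is met at the expected depth. I'll keep creeping.

arm_command(moves=[0, 0, 0.1, 0, 0, 0, 0.1, 0, 0, 0, 0.1, 0, 0, 0, 0, 0])

```text
time: 11.72
ee_pos: [0.5258, 0.1962, 0.0874]
eef_rot: [0.981, -0.193, -0.0, -0.0]
ft_force: [-0.2, 0.4, 4.6]
width: 0.0228
grip_force: 50.0
```

arm_command(moves=[0, 0, 0.1, 0, 0, 0, 0.05, 0, 0, 0, 0, 0])

```text
time: 11.97
ee_pos: [0.5259, 0.1962, 0.0861]
eef_rot: [0.981, -0.193, -0.0, -0.0]
ft_force: [0.1, -0.3, 6.0]
width: 0.0228
grip_force: 50.0
```

arm_command(moves=[0, 0, 0.05, 0, 0, 0, 0.05, 0, 0, 0, 0, 0])

```text
time: 12.22
ee_pos: [0.5259, 0.1963, 0.0851]
eef_rot: [0.981, -0.193, -0.0, -0.0]
ft_force: [0.9, -1.2, 6.8]
width: 0.0227
grip_force: 50.0
```

arm_command(moves=[0, 0, 0.05, 0, 0, 0, 0.05, 0, 0, 0, 0, 0])

```text
time: 12.47
ee_pos: [0.5259, 0.1963, 0.0841]
eef_rot: [0.981, -0.193, -0.0, -0.0]
ft_force: [-0.1, -0.4, 5.4]
width: 0.0228
grip_force: 50.0
```

arm_command(moves=[0, 0, 0.05, 0, 0, 0, 0, 0])

```text
time: 12.63
ee_pos: [0.5259, 0.1963, 0.0837]
eef_rot: [0.981, -0.193, -0.0, -0.0]
ft_force: [0.1, -0.0, 5.9]
width: 0.0227
grip_force: 50.0
```

arm_command(moves=[0, 0, 0.05, 0, 0, 0, 0, 0])

```text
time: 12.8
ee_pos: [0.526, 0.1964, 0.0834]
eef_rot: [0.981, -0.193, -0.0, -0.001]
ft_force: [-0.9, -0.4, 7.6]
width: 0.0226
grip_force: 50.0
```

arm_command(moves=[0, 0, 0.05, 0, 0, 0, 0, 0])

```text
time: 12.97
ee_pos: [0.5262, 0.1965, 0.0831]
eef_rot: [0.981, -0.193, 0.0, -0.001]
ft_force: [-1.3, -0.3, 10.3]
width: 0.0224
grip_force: 50.0
```

arm_command(moves=[0, 0, 0.05, 0, 0, 0, 0, 0])

```text
time: 13.13
ee_pos: [0.5264, 0.1966, 0.0829]
eef_rot: [0.981, -0.193, 0.0, -0.001]
ft_force: [-0.8, -0.8, 11.4]
width: 0.0221
grip_force: 50.0
```

arm_command(moves=[0, 0, 0.05, 0, 0, 0, 0, 0])

```text
time: 13.3
ee_pos: [0.5266, 0.1967, 0.0827]
eef_rot: [0.981, -0.193, 0.001, -0.001]
ft_force: [0.3, -0.1, 13.4]
width: 0.0223
grip_force: 50.0
```

arm_command(moves=[0, 0, 0.04, 0, 0, 0, 0, 0])

```text
time: 13.47
ee_pos: [0.5267, 0.1968, 0.0825]
eef_rot: [0.981, -0.193, 0.001, -0.001]
ft_force: [-0.9, -0.5, 14.2]
width: 0.0225
grip_force: 50.0
```

arm_command(moves=[0, 0, 0.03, 0, 0, 0, 0, 0, 0, 0, 0, 0, 0, 0, 0, 0, 0, 0, 0, 0, 0, 0, 0, 0])

```text
time: 13.97
ee_pos: [0.5268, 0.1968, 0.0823]
eef_rot: [0.981, -0.193, 0.001, -0.001]
ft_force: [-1.0, -0.4, 14.8]
width: 0.0228
grip_force: 50.0
```

arm_command(moves=[0, 0, 0, 0, 0, 0, 0, 0, 0, 0, 0, 0, 0, 0, 0, 0, 0, 0, 0, 0, 0, 0, 0, 0])

```text
time: 14.47
ee_pos: [0.5268, 0.1968, 0.0823]
eef_rot: [0.981, -0.193, 0.001, -0.001]
ft_force: [-0.9, -1.1, 14.6]
width: 0.0224
grip_force: 50.0
```

arm_command(moves=[0, 0, 0, 0, 0, 0, 0, 0, 0, 0, 0, 0, 0, 0, 0, 0, 0, 0, 0, 0, 0, 0, 0, 0])

```text
time: 14.97
ee_pos: [0.5268, 0.1968, 0.0823]
eef_rot: [0.981, -0.193, 0.001, -0.001]
ft_force: [-1.4, -1.0, 15.3]
width: 0.0224
grip_force: 50.0
```

```bash
python3 - <<'E'
from h import *
p,Rm=st()
S=r.camera('side')[:,:,::-1];W=r.camera('wrist')[:,:,::-1]
o=np.zeros((480,800,3),'uint8');o[:320,:400]=cv2.resize(S[100:260,150:350],None,fx=2,fy=2);o[:480,400:]=cv2.resize(W[:320,190:457],(400,480));cv2.imwrite('pics/v2.png',o)
E
```

```text
t 14.97 p [0.5268 0.1968 0.0823] x [ 0.926 -0.378  0.001] z [ 0.002  0.002 -1.   ] w 0.0224 F [-1.4  -0.97 15.32]
```

View pics/v2.png

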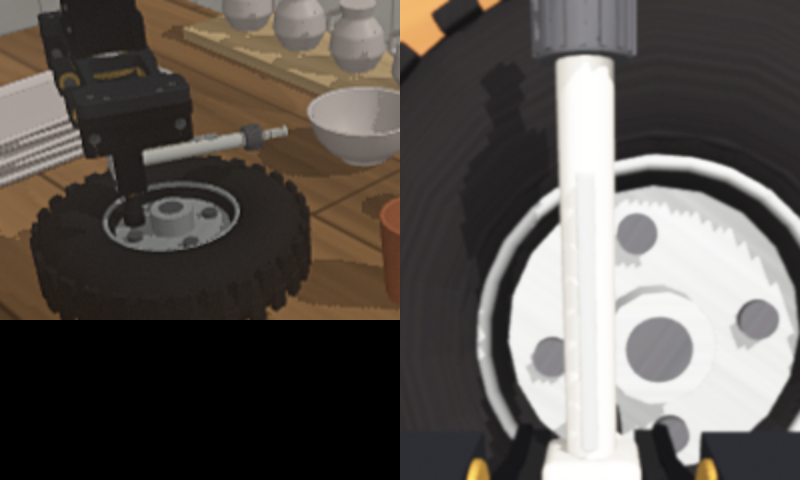

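The rod is out again past the collar (side view, near (275,132)), and the force held at 15 N for over a second. I'll lift off and carry the gauge back.

arm_command(moves=[0, 0, -0.3, 0, 0, 0, -0.5, 0, 0, 0, -0.8, 0, 0, 0, -1, 0, 0, 0, -2, 0, 0, 0, -2, 0, 0, 0, -2, 0, 0, 0, 0, 0])

```text
time: 15.73
ee_pos: [0.5272, 0.1969, 0.1709]
eef_rot: [0.981, -0.192, 0.002, -0.002]
ft_force: [0.6, 0.9, 0.5]
width: 0.0224
grip_force: 50.0
```

arm_command(moves=[0.4, 2, 0, 0, 0.7, 3.2, 0, 0, 0.7, 3.2, 0, 0, 0.7, 3.2, 0, 0, 0.7, 3.2, 0, 0, 0.7, 3.2, 0, 0, 0.7, 3.2, 0, 0, 0.7, 3.2, 0, 0, 0.7, 3.2, 0, 0, 0.7, 3.2, 0, 0, 0.7, 3.2, 0, 0, 0.7, 3.2, 0, 0])

```text
time: 16.73
ee_pos: [0.4591, -0.1804, 0.1663]
eef_rot: [0.981, -0.193, -0.001, -0.0]
ft_force: [0.2, -0.6, -0.6]
width: 0.0225
grip_force: 50.0
```

arm_command(moves=[0.1, 0.5, 0, 0, 0, 0, 0, 0, 0, 0, 0, 0])

```text
time: 16.98
ee_pos: [0.459, -0.1833, 0.1662]
eef_rot: [0.981, -0.193, -0.001, -0.001]
ft_force: [0.4, 0.5, -1.0]
width: 0.0226
grip_force: 50.0
```

```bash
python3 - <<'E'
from h import *
p,Rm=st();g=np.array([.459,-.189,.0361]);print('move',(g-p)@Rm*100)
W=r.camera('wrist')[:,:,::-1];i=r.camera_info('wrist')
c=cv2.cvtColor(np.ascontiguousarray(W),cv2.COLOR_BGR2HSV)
# rod tip / collar rows along the barrel's image column
u=int(proj(i,p+Rm@[.105,0,-.019])[0]);print(u)
for x in (.098,.112,.1195,.13,.14):print(x,np.round(proj(i,p+Rm@[x+.0017,.0006,-.019]),1))
print([(k,int(c[k,u,1]),int(c[k,u,2])) for k in range(0,60,2)])
E
```

```text
t 16.98 p [ 0.459  -0.1833  0.1662] x [ 0.926 -0.378 -0.002] z [-0.002  0.001 -1.   ] w 0.0226 F [ 0.45  0.5  -1.03]
move [ 0.24303171  0.53568558 13.0044082 ]
318
0.098 [320.8  30.5]
0.112 [320.9 -20.8]
0.1195 [320.9 -49.5]
0.13 [321.  -91.3]
0.14 [ 321.1 -132.8]
[(0, 8, 122), (2, 10, 123), (4, 8, 121), (6, 11, 121), (8, 11, 121), (10, 8, 121), (12, 8, 121), (14, 8, 121), (16, 8, 121), (18, 11, 121), (20, 9, 119), (22, 6, 118), (24, 6, 118), (26, 4, 118), (28, 6, 119), (30, 7, 116), (32, 5, 102), (34, 9, 60), (36, 13, 96), (38, 16, 213), (40, 13, 227), (42, 13, 227), (44, 12, 229), (46, 7, 247), (48, 2, 253), (50, 2, 253), (52, 2, 253), (54, 2, 253), (56, 2, 253), (58, 2, 253)]
```

arm_command(moves=[0.25, 0.5, 0, 0, 0, 0, 2.5, 0, 0, 0, 3, 0, 0, 0, 2.5, 0, 0, 0, 2, 0, 0, 0, 1, 0, 0, 0, 0, 0, 0, 0, 0, 0])

```text
time: 17.7
ee_pos: [0.4598, -0.1891, 0.0568]
eef_rot: [0.981, -0.192, -0.001, -0.0]
ft_force: [1.7, -0.3, 0.1]
width: 0.0224
grip_force: 50.0
```

arm_command(moves=[0, 0, 0.4, 0, 0, 0, 0.4, 0, 0, 0, 0.2, 0, 0, 0, 0, 0])

```text
time: 18.03
ee_pos: [0.4594, -0.1895, 0.0464]
eef_rot: [0.981, -0.193, -0.001, -0.0]
ft_force: [0.0, 0.5, -0.3]
width: 0.0224
grip_force: 50.0
```

arm_command(moves=[0, 0, 0.3, 0, 0, 0, 0.3, 0, 0, 0, 0.2, 0, 0, 0, 0, 0])

```text
time: 18.37
ee_pos: [0.459, -0.1894, 0.0378]
eef_rot: [0.981, -0.193, -0.001, -0.0]
ft_force: [0.0, 0.2, -0.4]
width: 0.0223
grip_force: 50.0
```

arm_command(moves=[0, 0, 0.1, 0, 0, 0, 0, 0, 0, 0, 0, 0])

```text
time: 18.62
ee_pos: [0.4594, -0.1895, 0.0374]
eef_rot: [0.981, -0.193, -0.001, -0.0]
ft_force: [0.1, 0.9, -0.7]
width: 0.0225
grip_force: 50.0
```

arm_command(moves=[0, 0, 0.1, 0, 0, 0, 0, 0, 0, 0, 0, 0])

```text
time: 18.87
ee_pos: [0.4598, -0.1894, 0.0367]
eef_rot: [0.981, -0.192, -0.0, -0.0]
ft_force: [0.1, 1.6, 3.4]
width: 0.0222
grip_force: 50.0
```

arm_command(moves=[0, 0, 0.08, 0, 0, 0, 0, 0, 0, 0, 0, 0])

```text
time: 19.12
ee_pos: [0.46, -0.1892, 0.0362]
eef_rot: [0.981, -0.192, -0.0, -0.0]
ft_force: [-0.5, 2.8, 8.1]
width: 0.0225
grip_force: 50.0
```

It's seated in the Vs. I'll ease off the load and open.

arm_command(moves=[0, -0.05, -0.1, 0, 0, 0, 0, 0, 0, 0, 0, 0], squeeze=5)

```text
time: 19.37
ee_pos: [0.4598, -0.189, 0.0366]
eef_rot: [0.981, -0.193, -0.0, -0.0]
ft_force: [1.3, 1.8, 0.7]
width: 0.0231
grip_force: 5.0
```

arm_command(moves=[0, 0, 0, 0, 0, 0, 0, 0, 0, 0, 0, 0, 0, 0, 0, 0, 0, 0, 0, 0, 0, 0, 0, 0], fingers=60)

```text
time: 19.87
ee_pos: [0.4595, -0.1891, 0.0365]
eef_rot: [0.981, -0.193, -0.001, -0.0]
ft_force: [-0.1, 0.4, -0.3]
width: 0.0504
grip_force: 0.0
```

arm_command(moves=[0, 0, -1, 0, 0, 0, -2, 0, 0, 0, -3, 0, 0, 0, -3, 0, 0, 0, -4, 0, 0, 0, -4, 0, 0, 0, -4, 0, 0, 0, 0, 0, 0, 0, 0, 0, 0, 0, 0, 0])

```text
time: 20.7
ee_pos: [0.4595, -0.1891, 0.2467]
eef_rot: [0.981, -0.193, -0.001, -0.0]
ft_force: [0.3, 0.1, -0.9]
width: 0.0523
grip_force: 0.0
```

```bash
python3 - <<'E'
from h import *
p,Rm=st();i=r.camera_info('wrist');W=np.ascontiguousarray(r.camera('wrist')[:,:,::-1]);s=r.camera_info('side')
g=cv2.cvtColor(W,cv2.COLOR_BGR2HSV).astype(int)
x0=260;m=((g[...,1]<50)&(g[...,2]>140))[:290,x0:380].astype('uint8')
n,_,stt,ce=cv2.connectedComponentsWithStats(m)
for k in range(1,n):
    if stt[k,4]>8:print(stt[k]+[x0,0,0,0,0],ce[k]+[x0,0])
d=((g[...,1]<90)&(g[...,2]<90))[:200,x0:380].astype('uint8')
n,_,stt,ce=cv2.connectedComponentsWithStats(d)
for k in range(1,n):
    if stt[k,4]>60:print('dark',stt[k]+[x0,0,0,0,0],ce[k]+[x0,0])
# expected
w=np.array([.926,-.377,0])
o=np.array([.4600,-.1895,.055])
for nm,q in (('headtop',o+[0,0,.01]),('collar',o+.105*w),('tip0',o+.1195*w),('tip15',o+.1345*w)):print(nm,proj(i,q))
E
```

```text
t 20.7 p [ 0.4595 -0.1891  0.2467] x [ 0.926 -0.378 -0.001] z [-0.001  0.001 -1.   ] w 0.0523 F [ 0.26  0.09 -0.91]
[311  41  11  34 258] [315.61627907  56.3875969 ]
[ 303   93   28  138 2321] [316.28479104 170.09220164]
dark [304  76   6  18  62] [305.87096774  84.93548387]
headtop [317.74611256 216.58969629]
collar [317.50404299  82.59200147]
tip0 [317.46504521  62.68035096]
tip15 [317.42374224  41.59170573]
```

The rod shows about 15–17 mm out of the gauge, and the gauge lies straight in its place. I'm handing in.

```bash
python3 -c "
from bench import r
print(r.close_job())"
```

```text
the job is handed in; nothing more can be done
None
```

The job is handed in, with no verdict returned: I pushed the rod home, pressed the chuck on the valve at about 15 N for over a second so the rod came out, and laid the gauge back in its rest with a reading of about 16 mm showing.

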